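# Put the instrument plate and the case gauge back on the tool board

## Task

Put both pieces from the wooden rack back up on the grey tool board: slip the keyhole of the instrument plate (the one with the dial) over the headed stud and slide it down until it is locked behind the head, and hang the case gauge by its round eye on the peg. Leave both hanging upright and still, released, and do not disturb the watch, the blower, the loupe or the bracelet lying about.

Things in the scene. Friction and masses are not known exactly. Their poses are not given: they have to be found in the camera images.
- instrument_plate: loose aluminium plate with a round dial on its front (-x), 0.3 kg, upright in a rack slot. Origin: centre of underside, mid thickness; x thickness, y across, z up. 80 wide, 138 high, 6 thick; the dial stands 11 mm out. Keyhole: eye 24 mm across centred at z = 92, slot 11 mm wide straight up from it, ending at z = 124. Grip tab on top, 40 wide, 10 thick, z = 148 to 193, centred in x
- plate_slot (a point): point in the upper end of the instrument plate's keyhole slot, mid thickness, at z = 120 mm of the plate: where the middle of the stud's shank sits when the plate is fully down. The eye's centre is 28 mm below it
- plate_tab (a point): middle of the top edge of the instrument plate's grip tab, 193 mm above its underside
- case_gauge: loose steel plate without a dial, 0.24 kg, upright in the other rack slot. Origin: centre of underside, mid thickness; x thickness, y across, z up. 60 mm wide, 138 high, 6 thick, stepped notches in its lower edge, a round eye 26 mm across centred at z = 105. Grip tab on top, 40 wide, 10 thick, z = 148 to 193, centred in x
- gauge_eye (a point): centre of the case gauge's round eye, mid thickness, 105 mm above its underside
- gauge_tab (a point): middle of the top edge of the case gauge's grip tab, 193 mm above its underside
- tool_board: fixed grey upright board, 210 mm wide, 12 mm thick, top edge at z = 185 mm, on a flat foot behind its face. Origin: on the bench below the middle of its front face; the face looks to its own -x (toward the robot), y across to the left, z up. Headed stud at y = +50 mm, round peg at y = -50 mm, both 160 mm above the bench at the face
- stud (a point): on the axis of the headed stud (which sticks out of the face toward -x), halfway between the face and the back of the head, 5.5 mm out from the face. Shank 8 mm in diameter; the gap between face and head is 11 mm; head 18 mm in diameter and 5 mm thick, its front 16 mm out from the face
- peg (a point): middle of the axis of the plain round peg, 20 mm out from the face. The peg is 8 mm in diameter and rises outward: its axis leaves the face 4 mm below this point and its round tip ends 44 mm out, the axis there about 4 mm above this point
- rack: fixed low wooden rack, 130 x 108 mm, origin at the centre of its underside. Two slots one behind the other, centred at x = +35 and x = -35 mm, each along y, 84 mm long and 7.5 mm wide, with a floor 10 mm above the bench and rails up to 36 mm; the two plates stand in them, in either order, their thickness along the rack's x
- watch: bystander: gold wristwatch lying on its side, about 67 x 78 x 48 mm, origin at the centre of its underside
- blower: bystander: dark red rubber blower with a black nozzle, about 46 x 102 x 46 mm, origin at the centre of its underside
- eye_loupe: bystander: brass and black eye loupe, 35 mm in diameter, 30 mm high, origin at the centre of its underside
- bracelet: bystander: steel watch bracelet, about 22 x 134 x 13 mm, origin at the centre of its underside
- lamp_cable: obstacle: fixed stiff black lamp cable hanging over the bench to the right of the work, running roughly along world x at y = -0.16 to -0.20 m between x = 0.3 and 0.7 m, lowest side 0.46 m above the bench. Keep the arm's wrist to the left of it. The origin is not on the cable
Not all that is in view belongs to the job. Several things have the shape of the instrument_plate; the one meant has the colours described above.

How it is judged:
At the end, for the whole second after the job is handed in: Both hang released, still and upright (plate within 0.2 rad, gauge 0.3): the shank in the top of the plate's slot, behind the head (within 7 mm in depth, 6 mm across and in height); the peg through the gauge's eye (20 mm in depth, 10 mm across, eye centre 18 mm below to 2 mm above the peg's) (x of plate_slot in the frame of stud between -0.007 and 0.007 m and y of plate_slot in the frame of stud between -0.006 and 0.006 m and z of plate_slot in the frame of stud between -0.006 and 0.006 m and angle between instrument_plate's own z axis and vertical below 0.2 rad and x of gauge_eye in the frame of peg between -0.02 and 0.02 m and y of gauge_eye in the frame of peg between -0.01 and 0.01 m and z of gauge_eye in the frame of peg between -0.018 and 0.002 m and angle between case_gauge's own z axis and vertical below 0.3 rad and linear speed of each of instrument_plate, case_gauge below 0.03 m/s); the robot touches nothing.
It fails at once if the watch is pushed more than 30 mm (distance of watch from where it was at the start of the episode above 0.03 m).
It fails at once if the blower is pushed more than 30 mm (distance of blower from where it was at the start of the episode above 0.03 m).
It fails at once if the loupe is pushed more than 30 mm (distance of eye_loupe from where it was at the start of the episode above 0.03 m).
It fails at once if the bracelet is pushed more than 30 mm (distance of bracelet from where it was at the start of the episode above 0.03 m).
It also fails if it takes over 45 s, if anything falls off the work surface, if the arm or the gripper's body presses on something with over 40 N, if the wrist force passes 120 N, or if a joint passes its speed limit or range.

## Robot

A 6-joint arm with a two-finger parallel gripper is mounted at the origin on a cart in front of the work surface, level with it; the furniture and walls round the work are solid. World frame = base frame: x ahead of the robot, y to its left, z up, the work surface at z = 0. Lengths are in m, angles in rad, forces in N, time in s.
With the tool pointing down it reaches from about 0.35 to 0.775 m from the base axis. Payload 5.5 kg.
Tool frame: the origin (TCP) lies at the very end of the fingers, on their centre line; the grasp point (between the pads) lies 19 mm behind it; z points along the fingers, y is the line along which they close (so a half turn about z gives the same grasp; the last joint's range is limited). The gripper opens to 85 mm and grips with 20 to 120 N. Pads are 22 mm wide; open, the fingers measure 114 mm over their backs; the gripper's body (76 mm by 85 mm) begins 54 mm behind the grasp point. The pads swing forward as they close: fully open they stand 13 mm farther back than shut.
Start: joints at [-0.14, 0.313, 0.046, 1.304, 0, 1.431], TCP at [0.575, -0, 0.231] pointing down, gripper open.
Joint ranges: [-2.76, 2.76], [-0.86, 1.69], [-1.03, 1.26], [-2.2, 2.34], [-1.47, 1.5], [-3.14, 3.14]. Speed limits (rad/s): [2.57, 2.57, 3.14, 3.14, 3.14, 3.14].

## Interface

Orientations are given as a unit quaternion [w, x, y, z].
In Python, from workcell import env gives the robot as it stands. The module is installed in compiled form; this text tells all that it offers.
- The arm moves only by the tool jog_arm, never from a script. Its arguments are lists of equal length, an entry for each row: "gripper": the opening, from 0 (shut) to 1 (fully open); "offset": the shift along the world's x, y, z in cm, a list of three; "twist": the turn about the world's z in degrees. In form: {"gripper": [gripper, ...], "offset": [[dx, dy, dz], ...], "twist": [twist, ...]}. A call has exactly 8 rows; each row is the pose to reach, as a shift and turn from the pose commanded when the call began; what a row does not reach only later rows make up. A row lasts 1/8 s, in which the tool goes at most 62.5 mm and 10.7 degrees, less where a joint would pass 70% of its speed; a pose out of reach is approached as far as the arm can. A call with a gripper value outside its range is refused whole. The fingers move at their own pace and stop on an object; "squeeze" is the grip in N (left out, the last holds). Time passes only in rows, so rows that repeat a pose let the fingers close, or fill a call up. It gives the time, the measured TCP pose, the force, the opening and the grip force at its end, in the units of the state.
- env.get_state(): the state, without advancing time (a new reading comes with each control period).
- env.read_camera(name): name is "scene" or "top" or "wrist"; returns a dict with "image" (420x560x3 uint8, red, green, blue), "z_map" (420x560 float32, m along the optical axis (not along the pixel's ray), 0 where there is no reading), "fovy" (degrees; the focal length in pixels is half the picture's height over the tangent of half this angle, whatever the lens; pixels are square), "cx", "cy" (the principal point, pixels), "cam_to_world" (4x4, takes a point from camera to world coordinates). Camera axes: x right, y up, looking along -z (the intrinsics and any distortion apply to the point x, -y, -z); pixel columns grow to the right and rows downward; lengths in m; the calibration is good to about 2 mm. A picture is of the moment at which its call begins.
- env.hand_in(): hands the job in; it is judged then, once.
The state is a dict: "clock": time; "joint_pos": joint angles; "qvel": joint speeds; "tau": joint torques, N m; "tcp_pos": TCP position; "orientation": TCP orientation; "wrist_force": force on the tool from outside, world axes, zero at the start; "ft_torque": the same for the moment, N m; "finger_gap": finger opening in m; "grip_force": force on a finger pad.
Only numpy, scipy, OpenCV 4.12 (cv2) and the standard library are available. Lean on these libraries where they do the work, as an engineer would, in place of code of your own. Each camera call takes 0.05 s, during which the arm holds its last target. There are 200 camera calls.

## Working session

There is one attempt and no reset: what is moved stays moved. The work goes in short steps, Python scripts to look and compute and a tool call to move; the robot and the scene stay as the last step left them, time stands still between calls to the robot, and variables do not carry over. Pictures are saved under pics/ and viewed, at most 10 in all, crops included, and the job is handed in when it is done.

Besides the shell and the picture viewer there is one more tool, called after "Request:" as name(argument=value, ...), one argument or row to a line, values as JSON. jog_arm: Moves the arm, as the interface text tells. Its arguments: {"type":"object","properties":{"gripper":{"type":"array"},"offset":{"type":"array"},"twist":{"type":"array"},"squeeze":{"type":"number"}},"required":["gripper","offset","twist"]}

```bash
mkdir -p pics; cat > h.py <<'E'
import numpy as np, cv2
from workcell import env
def cam(n):
    c=env.read_camera(n); c['f']=210/np.tan(np.radians(c['fovy'])/2); return c
def pts(c):
    z=c['z_map']; v,u=np.mgrid[:420,:560]
    P=np.stack([(u-c['cx'])/c['f']*z,-(v-c['cy'])/c['f']*z,-z],-1)
    M=c['cam_to_world']; return P@M[:3,:3].T+M[:3,3]
def save(n,im): cv2.imwrite('pics/'+n,im[...,::-1])
E
python3 - <<'E'
from h import *
ims=[]
for n in('scene','top'):
    c=cam(n); np.savez(n+'.npz',**c); save(n+'.png',cv2.resize(c['image'],(800,600))); print(n,c['fovy'],c['cx'],c['cy'],c['cam_to_world'].round(3).tolist(),[k for k in c], (c['z_map']==0).mean())
E
```

```text
scene 44.694074963704 280.8119748107434 205.483396947328 [[0.059, 0.509, -0.859, -0.55], [-0.998, 0.017, -0.058, -0.185], [-0.015, 0.86, 0.509, 0.881], [0.0, 0.0, 0.0, 1.0]] ['image', 'z_map', 'fovy', 'cx', 'cy', 'cam_to_world', 'f'] 0.003945578231292517
top 50.815285085157456 284.5085584137462 208.2030879601647 [[0.024, 0.991, -0.131, 0.331], [-1.0, 0.025, 0.004, -0.084], [0.007, 0.131, 0.991, 1.419], [0.0, 0.0, 0.0, 1.0]] ['image', 'z_map', 'fovy', 'cx', 'cy', 'cam_to_world', 'f'] 0.0038562925170068027
```

View pics/scene.png

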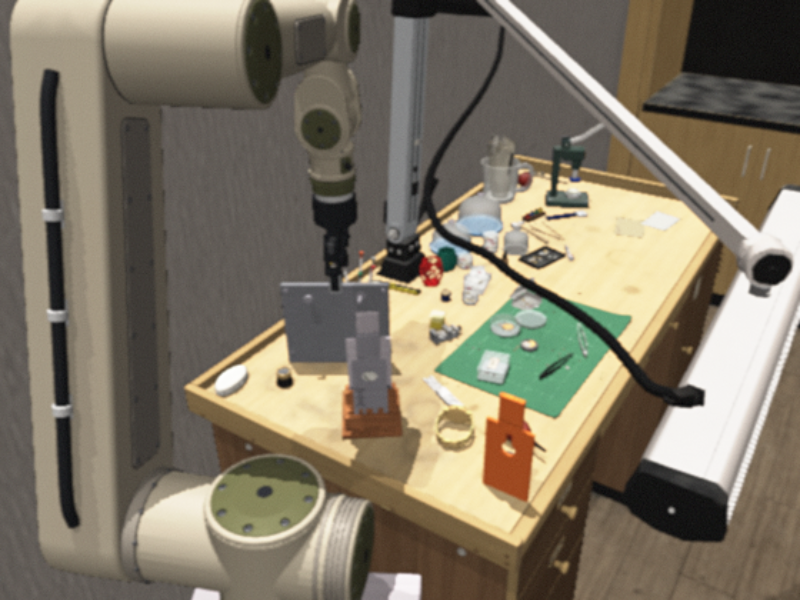

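View pics/top.png

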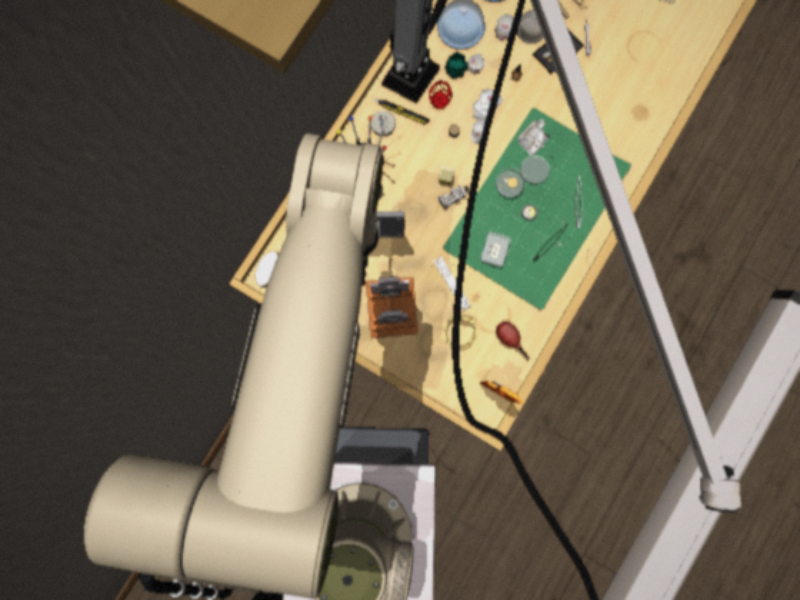

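The scene view shows the grey board at (335,320) and the rack with two grey plates at (370,390). The orange plate at (508,450) is a look-alike that does not match the aluminium description. The watch is at (455,425), and the blower shows in the top view at (508,335). Next I'll measure these and take an enlarged crop.

```bash
python3 - <<'E'
from h import *
for n in('scene','top'):
    c=dict(np.load(n+'.npz')); P=pts(c); np.save(n+'P.npy',P)
    m=(P[...,2]>.012)&(P[...,2]<.24)&(P[...,0]>.25)&(P[...,0]<.75)&(abs(P[...,1])<.3)
    k,l,s,ce=cv2.connectedComponentsWithStats(m.astype(np.uint8))
    for i in range(1,k):
        if s[i,4]>40:
            q=P[l==i]; print(n,s[i],q.min(0).round(3),q.max(0).round(3))
c=np.load('scene.npz'); save('crop.png',cv2.resize(c['image'][185:320,185:385],(800,540),interpolation=cv2.INTER_CUBIC))
P=np.load('scene'+'P.npy')
for r in range(200,300,8): print(r,[tuple((P[r,u]*1000).round().astype(int)) for u in (215,240,250,258,266)])
E
```

```text
scene [ 122  165  201  195 6233] [ 0.25  -0.215  0.012] [0.75 0.3  0.24]
scene [ 196  198   84  106 5498] [ 0.428 -0.107  0.012] [0.709 0.132 0.206]
scene [300 231  16   8  59] [ 0.723 -0.199  0.012] [ 0.75  -0.154  0.026]
scene [334 245  18  21 297] [ 0.589 -0.3    0.012] [ 0.671 -0.252  0.034]
scene [193 257  12  12 113] [0.563 0.111 0.012] [0.601 0.141 0.034]
scene [ 337  275   28   68 1257] [ 0.298 -0.3    0.012] [ 0.423 -0.251  0.195]
scene [305 279  26  33 340] [ 0.403 -0.238  0.012] [ 0.532 -0.174  0.051]
top [ 142  113   60  100 2432] [0.497 0.188 0.012] [0.75 0.3  0.24]
top [264 147  19  21 337] [ 0.615 -0.078  0.015] [ 0.707 -0.025  0.189]
top [337 162  15  25 270] [ 0.595 -0.3    0.012] [ 0.67  -0.255  0.039]
top [179 176  16  25 235] [0.535 0.204 0.013] [0.615 0.25  0.028]
top [257 194  33  20 425] [ 0.5   -0.103  0.012] [ 0.564 -0.     0.207]
top [259 211  34  26 431] [ 0.426 -0.115  0.012] [ 0.509 -0.009  0.208]
top [322 220  11  25  64] [ 0.406 -0.241  0.013] [ 0.483 -0.21   0.05 ]
top [347 226   5  13  48] [ 0.426 -0.3    0.025] [ 0.464 -0.288  0.044]
top [249 248  77
[... 2480 characters left out ...]
89))]
280 [(np.int64(529), np.int64(71), np.int64(2)), (np.int64(524), np.int64(2), np.int64(8)), (np.int64(456), np.int64(-35), np.int64(64)), (np.int64(459), np.int64(-55), np.int64(63)), (np.int64(459), np.int64(-76), np.int64(63))]
288 [(np.int64(500), np.int64(67), np.int64(-1)), (np.int64(489), np.int64(-3), np.int64(10)), (np.int64(456), np.int64(-34), np.int64(38)), (np.int64(465), np.int64(-54), np.int64(32)), (np.int64(469), np.int64(-74), np.int64(29))]
296 [(np.int64(468), np.int64(61), np.int64(-2)), (np.int64(459), np.int64(-6), np.int64(9)), (np.int64(442), np.int64(-35), np.int64(24)), (np.int64(449), np.int64(-55), np.int64(19)), (np.int64(449), np.int64(-75), np.int64(19))]
```

View pics/crop.png

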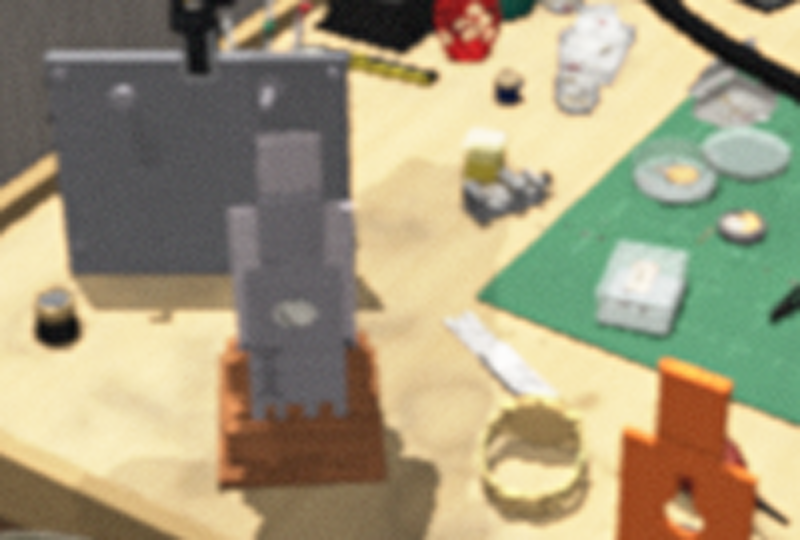

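The crop settles which piece is which. The front piece in the rack, at crop (295,330), has the round eye and the stepped notches, so it is the case_gauge. The wider grey plate behind it, at (290,230), is the instrument_plate. The orange one at (690,450) has the keyhole shape but the wrong colour, so it is a decoy. The stud head is at (122,95) and the peg at (268,93).

```bash
python3 - <<'E'
from h import *
s=env.get_state(); print({k:np.round(s[k],3) for k in('orientation','tcp_pos','finger_gap')})
P=np.load('sceneP.npy'); T=np.load('topP.npy')
roi=np.zeros((420,560),bool); roi[195:256,194:275]=1
X,Y,Z=P[...,0],P[...,1],P[...,2]
m=roi&(X>.63)&(X<.68)&(Z>.02)&(Z<.175)
q=P[m]
for _ in range(4):
    A=np.c_[q[:,1:],np.ones(len(q))]; co=np.linalg.lstsq(A,q[:,0],rcond=None)[0]; r=q[:,0]-A@co; q=q[abs(r)<.006]
print('board x=a*y+b*z+c',co,len(q))
d=X-(co[0]*Y+co[1]*Z+co[2])
f=roi&(abs(d)<.008)&(Z>.03)
for r in(204,218,230,240): 
    u=np.where(f[r])[0]; print('edge',r,P[r,u[0]].round(4),P[r,u[-1]].round(4))
m=(roi&(d<-.009)&(d>-.07)&(Z>.13)&(Z<.19)&(X>.58)).astype(np.uint8)
k,l,st,ce=cv2.connectedComponentsWithStats(m)
for i in range(1,k):
    if st[i,4]>3: q=P[l==i]; print('proud',st[i],ce[i].round(1),np.median(q,0).round(4),q.min(0).round(3),q.max(0).round(3))
for n,Q in(('s',P),('t',T)):
  for nm,x0,x1 in(('gauge',.435,.485),('plate',.5,.55)):
    m=(Q[...,0]>x0)&(Q[...,0]<x1)&(Q[...,1]>-.12)&(Q[...,1]<.0)&(Q[...,2]>.155)&(Q[...,2]<.215)
    q=Q[m]; 
    if len(q)>9: print(n,nm,len(q),q.min(0).round(4),q.max(0).round(4),np.median(q,0).round(4),'slope',np.polyfit(q[:,1],q[:,0],1).round(3))
  m=(Q[...,0]>.505)&(Q[...,0]<.545)&(Q[...,2]>.1)&(Q[...,2]<.146)&(abs(Q[...,1]+.05)<.08); q=Q[m]
  if len(q)>9: print(n,'platebody',q.min(0),q.max(0),np.polyfit(q[:,1],q[:,0],1))
  m=(Q[...,0]>.435)&(Q[...,0]<.475)&(Q[...,2]>.05)&(Q[...,2]<.146)&(abs(Q[...,1]+.05)<.08); q=Q[m]
  if len(q)>9: print(n,'gaugebody',q.min(0),q.max(0),np.polyfit(q[:,1],q[:,0],1))
E
```

```text
{'orientation': array([-0.001,  0.707,  0.707, -0.001]), 'tcp_pos': array([0.575, 0.   , 0.23 ]), 'finger_gap': np.float64(0.085)}
board x=a*y+b*z+c [-0.03955273 -0.00119745  0.6552463 ] 2582
edge 204 [0.6523 0.1319 0.1683] [ 0.6538 -0.0762  0.1714]
edge 218 [0.6494 0.13   0.1244] [ 0.6613 -0.0744  0.1214]
edge 230 [0.6473 0.1306 0.0855] [ 0.664  -0.076   0.0794]
edge 240 [0.651  0.132  0.0486] [0.6603 0.0144 0.0451]
proud [212 207   7   6  32] [214.8 209.4] [0.6372 0.0775 0.1613] [0.632 0.068 0.152] [0.641 0.085 0.169]
proud [250 207   3   7  16] [250.9 209.9] [ 0.6205 -0.0243  0.1694] [ 0.613 -0.028  0.165] [ 0.646 -0.019  0.173]
s gauge 303 [ 0.4495 -0.0772  0.1553] [ 0.465  -0.0377  0.2061] [ 0.4561 -0.0576  0.1827] slope [-0.096  0.451]
s plate 238 [ 0.5151 -0.0693  0.1613] [ 0.5351 -0.0303  0.2059] [ 0.5229 -0.05    0.187 ] slope [-0.101  0.518]
s platebody [ 0.51572722 -0.08936923  0.10014034] [ 0.53733125 -0.00986398  0.14596304] [-0.13082694  0.51889412]
s gaugebody [ 0.45031384 -0.08708491  0.05025706] [ 0.46698063 -0.02744308  0.14595381] [-0.11140188  0.45122123]
t gauge 73 [ 0.454  -0.0797  0.1615] [ 0.4676 -0.0409  0.2075] [ 0.4589 -0.0603  0.2024] slope [-0.103  0.453]
t plate 77 [ 0.5214 -0.0696  0.1561] [ 0.5324 -0.0173  0.2066] [ 0.5251 -0.0501  0.2006] slope [-0.091  0.521]
t platebody [ 0.5213964  -0.089677    0.10192392] [ 0.53275377 -0.01322658  0.14585282] [-0.11899426  0.5201745 ]
t gaugebody [ 0.45441869 -0.0887633   0.05051488] [ 0.46261605 -0.03144976  0.14483424] [-0.11975826  0.45100737]
```

Request:
jog_arm(
  gripper=[0.6,0.6,0.5,0.5,0.5,0.5,0.5,0.5],
  offset=[
    [-1.5,-1.5,0.5],
    [-3,-3.2,0.5],
    [-4.2,-4.5,0.5],
    [-4.7,-5,0.5],
    [-4.7,-5,0.5],
    [-4.7,-5,0.5],
    [-4.7,-5,0.5],
    [-4.7,-5,0.5],
  ],
  twist=[2,4,6,6,6,6,6,6],
  squeeze=80,
)

```text
clock: 1.1
tcp_pos: [0.5282, -0.0497, 0.2362]
orientation: [-0.0, 0.669, 0.743, 0.0]
wrist_force: [0.4, -0.9, -0.0]
finger_gap: 0.0428
grip_force: 0.0
```

```bash
python3 - <<'E'
from h import *
c=cam('wrist'); np.savez('w1.npz',**c); save('w1.png',cv2.resize(c['image'],(800,600))); print(c['fovy'],c['cam_to_world'].round(3).tolist())
P=pts(c); np.save('w1P.npy',P)
for nm,x0,x1 in(('gauge',.435,.485),('plate',.5,.55)):
    m=(P[...,0]>x0)&(P[...,0]<x1)&(P[...,1]>-.12)&(P[...,1]<.02)&(P[...,2]>.19)&(P[...,2]<.212); q=P[m]
    if len(q)>9: print(nm,len(q),q.min(0).round(4),q.max(0).round(4),np.median(q,0).round(4),'slope',np.polyfit(q[:,1],q[:,0],1).round(3))
E
```

```text
63.60846672750819 [[0.994, -0.101, -0.03, 0.52], [0.105, 0.954, 0.282, 0.022], [-0.0, -0.283, 0.959, 0.379], [0.0, 0.0, 0.0, 1.0]]
gauge 1651 [ 0.4549 -0.0799  0.19  ] [ 0.469  -0.0387  0.205 ] [ 0.4637 -0.057   0.2026] slope [-0.117  0.456]
plate 1287 [ 0.5188 -0.0723  0.19  ] [ 0.5328 -0.0316  0.2051] [ 0.5256 -0.0493  0.2029] slope [-0.114  0.52 ]
```

View pics/w1.png

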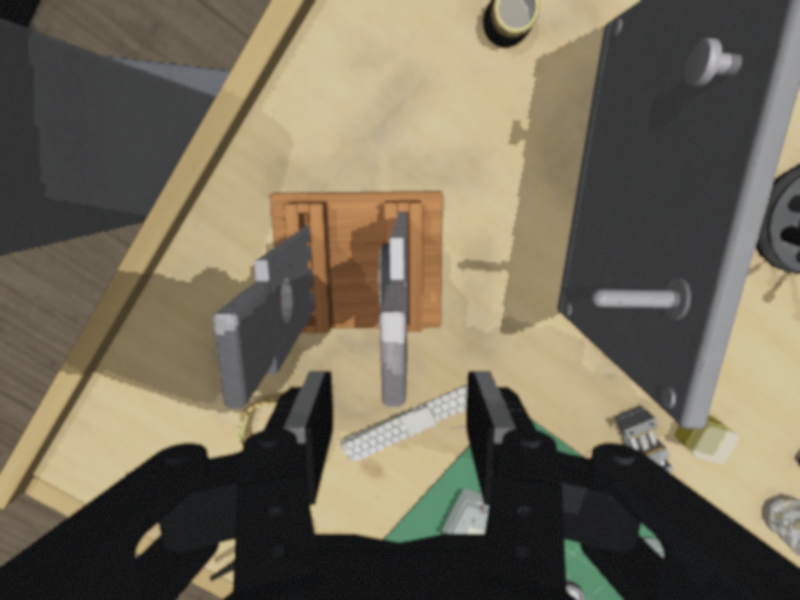

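The wrist view shows the plate's tab at (393,360) between the open fingers. The stud is at (710,62), the peg at (640,298) and the gauge's tab at (235,330). Now I'll take the stud and peg positions from this same picture.

```bash
python3 - <<'E'
from h import *
P=np.load('w1P.npy'); X,Y,Z=P[...,0],P[...,1],P[...,2]
q=P[(X>.63)&(X<.67)&(Z>.05)&(Z<.15)&(Y>-.06)&(Y<.12)]
for _ in range(5):
    A=np.c_[q[:,1:],np.ones(len(q))]; co=np.linalg.lstsq(A,q[:,0],rcond=None)[0]; r=q[:,0]-A@co; q=q[abs(r)<.005]
print('face',co.round(4),len(q))
d=X-(co[0]*Y+co[1]*Z+co[2])
m=((d<-.005)&(d>-.06)&(Z>.13)&(Z<.185)&(X>.58)).astype(np.uint8)
k,l,st,ce=cv2.connectedComponentsWithStats(m)
for i in range(1,k):
    if st[i,4]>30: q=P[l==i]; print(st[i],q.min(0).round(4),q.max(0).round(4),np.median(q,0).round(4), 'd',d[l==i].min().round(4))
    if st[i,4]>30:
        h=q[(d[l==i]<-.013)]; print('  front',len(h),h.min(0).round(4),h.max(0).round(4))
for x0,x1 in((.435,.485),(.5,.55)):
    q=P[(X>x0)&(X<x1)&(Y>-.12)&(Y<.02)&(Z>.2005)&(Z<.207)]; print('tab top',len(q),np.percentile(q,[3,50,97],axis=0).round(4).tolist())
q=P[(Z>.18)&(Z<.19)&(X>.645)&(X<.685)&(Y<.14)&(Y>-.1)]; print('board top',q.min(0),q.max(0))
E
```

```text
face [-3.720e-02 -2.000e-04  6.562e-01] 13233
[479  27  32  34 730] [0.636  0.0658 0.1523] [0.6482 0.083  0.1704] [0.6379 0.0741 0.1642] d -0.0172
  front 555 [0.636  0.0658 0.1523] [0.6403 0.083  0.1704]
[414 202  59  13 685] [ 0.6127 -0.03    0.1609] [ 0.652  -0.0207  0.1729] [ 0.6311 -0.0247  0.1683] d -0.0444
  front 557 [ 0.6127 -0.03    0.1634] [ 0.644  -0.021   0.1729]
tab top 1193 [[0.4567, -0.0775, 0.2011], [0.4624, -0.058, 0.203], [0.4676, -0.0401, 0.2041]]
tab top 1148 [[0.52, -0.0702, 0.2014], [0.5255, -0.0505, 0.203], [0.5309, -0.0329, 0.2043]]
board top [ 0.65086513 -0.07893678  0.18000185] [0.67007349 0.09283016 0.18760817]
```

Request:
jog_arm(
  gripper=[0.5,0.5,0.5,0.5,0.5,0,0,0],
  offset=[
    [0,0,-1.5],
    [0,0,-3.2],
    [0,0,-5],
    [0,0,-6.5],
    [0,0,-7.1],
    [0,0,-7.1],
    [0,0,-7.1],
    [0,0,-7.1],
  ],
  twist=[0,0,0,0,0,0,0,0],
)

```text
clock: 2.15
tcp_pos: [0.5293, -0.0501, 0.1661]
orientation: [0.001, 0.669, 0.743, 0.001]
wrist_force: [1.8, 0.2, -1.9]
finger_gap: 0.0091
grip_force: 77.8
```

The plate is gripped. Next I'll lift it, carry it to just in front of the stud, and turn it to the board's yaw of about 2.2°.

Request:
jog_arm(
  gripper=[0,0,0,0,0,0,0,0],
  offset=[
    [0,0,1.5],
    [0,0,3.5],
    [0,1,5.5],
    [1.5,5,5.9],
    [4,9.5,5.9],
    [6.5,12,5.9],
    [7.8,12.6,5.9],
    [7.8,12.6,5.9],
  ],
  twist=[0,0,0,-1.5,-3,-3.8,-3.8,-3.8],
)

```text
clock: 3.15
tcp_pos: [0.6058, 0.0764, 0.2243]
orientation: [-0.0, 0.693, 0.721, -0.001]
wrist_force: [-0.4, 0.1, -2.5]
finger_gap: 0.0091
grip_force: 78.8
```

Request:
jog_arm(
  gripper=[0,0,0,0,0,0,0,0],
  offset=[
    [0,0,0],
    [0,0,0],
    [0,0,0],
    [0,0,0],
    [0,0,0],
    [0,0,0],
    [0,0,0],
    [0,0,0],
  ],
  twist=[0,0,0,0,0,0,0,0],
)

```text
clock: 4.15
tcp_pos: [0.606, 0.076, 0.2243]
orientation: [0.0, 0.693, 0.721, 0.0]
wrist_force: [-0.8, -0.5, -2.2]
finger_gap: 0.0092
grip_force: 78.8
```

```bash
python3 - <<'E'
from h import *
c=cam('wrist'); np.savez('w2.npz',**c); s=cam('scene'); np.savez('s2.npz',**s)
im=np.hstack([cv2.resize(c['image'],(480,360)),cv2.resize(s['image'][185:285,180:280],(320,320))[:320]]) if 0 else None
a=cv2.resize(c['image'],(800,600))[:,400:]; a=c['image'][:300,160:560]; b=cv2.resize(s['image'][180:255,190:290],(400,300),interpolation=cv2.INTER_CUBIC)
save('w2.png',np.hstack([a,b])); print(np.round(env.get_state()['tcp_pos'],4))
P=pts(c); np.save('w2P.npy',P)
E
```

```text
[0.606  0.076  0.2243]
```

View pics/w2.png

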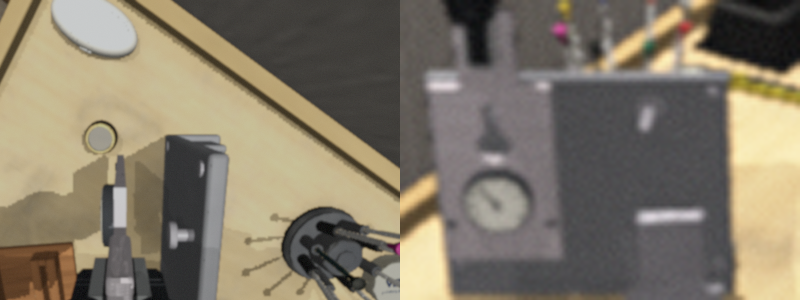

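The left half (wrist view) shows the plate held parallel to the board, with the stud just to its right at (182,237). The right half (scene crop) shows the dial at (497,200) and the keyhole slot at (490,130). Next I'll measure how far apart they are.

```bash
python3 - <<'E'
from h import *
P=np.load('w2P.npy'); X,Y,Z=P[...,0],P[...,1],P[...,2]
q=P[(X>.64)&(X<.67)&(Z>.03)&(Z<.15)&(Y>-.03)&(Y<.125)]
for _ in range(5):
    A=np.c_[q[:,1:],np.ones(len(q))]; co=np.linalg.lstsq(A,q[:,0],rcond=None)[0]; r=q[:,0]-A@co; q=q[abs(r)<.004]
print('W face',co.round(4),len(q))
d=X-(co[0]*Y+co[1]*Z+co[2])
m=(d<-.010)&(d>-.022)&(Z>.145)&(Z<.18)&(Y>.05)&(Y<.1); q=P[m]; print('W head',len(q),np.percentile(q,[2,50,98],axis=0).round(4).tolist())
pb=(X>.592)&(X<.62)&(Y>.02)&(Y<.13)
q=P[pb&(Z>.195)&(Z<.212)&(Y>.085)]; print('W plate top',len(q),np.percentile(q,[2,50,99.5],axis=0).round(4).tolist())
q=P[pb&(Z>.1)&(Z<.19)&(Y>.1)]; print('W plate side',len(q),np.percentile(q,[2,50,98],axis=0).round(4).tolist())
s=dict(np.load('s2.npz')); P=pts(s); X,Y,Z=P[...,0],P[...,1],P[...,2]
roi=np.zeros((420,560),bool); roi[190:250,190:232]=1
pl=roi&(X>.585)&(X<.618)
for r in range(198,242,2):
    u=np.where(pl[r])[0]
    if len(u): 
        g=[j for j in range(u[0],u[-1]) if not pl[r,j]]
        print(r,u[0],u[-1],Y[r,u[0]].round(3),Y[r,u[-1]].round(3),Z[r,u[0]].round(3),g, [X[r,j].round(3) for j in g])
M=s['cam_to_world']
def proj(p):
    q=M[:3,:3].T@(np.array(p)-M[:3,3]); return s['cx']+s['f']*q[0]/-q[2], s['cy']-s['f']*q[1]/-q[2]
print(proj([.637,.076,.16]),proj([.637,.0775,.16]), 'slot',proj([.603,.076,.18]),proj([.603,.076,.16]))
E
```

```text
W face [-3.770e-02  2.000e-04  6.562e-01] 3411
W head 284 [[0.6371, 0.0677, 0.1553], [0.6389, 0.0765, 0.1661], [0.643, 0.0834, 0.1694]]
W plate top 567 [[0.6018, 0.0943, 0.1984], [0.6047, 0.1048, 0.2065], [0.6078, 0.1147, 0.2118]]
W plate side 215 [[0.6011, 0.1099, 0.1013], [0.6046, 0.1145, 0.1561], [0.6076, 0.1148, 0.1887]]
198 204 218 0.094 0.059 0.221 [] []
200 204 219 0.097 0.056 0.209 [] []
202 197 226 0.115 0.038 0.205 [] []
204 197 226 0.115 0.038 0.201 [] []
206 197 227 0.116 0.037 0.192 [] []
208 197 227 0.117 0.037 0.186 [211, 212, 213, 214] [np.float64(0.651), np.float64(0.635), np.float64(0.637), np.float64(0.635)]
210 198 227 0.116 0.037 0.179 [211, 212, 213, 214] [np.float64(0.65), np.float64(0.634), np.float64(0.63), np.float64(0.635)]
212 198 227 0.116 0.037 0.173 [211, 212, 213, 214] [np.float64(0.648), np.float64(0.651), np.float64(0.655), np.float64(0.634)]
214 198 227 0.115 0.039 0.169 [209, 210, 211, 212, 213, 214, 215, 216] [np.float64(0.65), np.float64(0.65), np.float64(0.646), np.float64(0.654), np.float64(0.655), np.float64(0.653), np.float64(0.65), np.float6
[... 452 characters left out ...]
53)]
220 199 228 0.114 0.037 0.151 [] []
222 199 228 0.116 0.038 0.142 [] []
224 199 228 0.117 0.037 0.136 [] []
226 200 228 0.115 0.038 0.129 [] []
228 200 228 0.116 0.038 0.12 [203] [np.float64(-0.55)]
230 200 229 0.115 0.037 0.117 [] []
232 200 229 0.116 0.037 0.111 [] []
234 200 229 0.117 0.038 0.103 [] []
236 201 229 0.115 0.037 0.097 [] []
238 201 229 0.116 0.038 0.089 [] []
240 201 229 0.115 0.038 0.085 [212] [np.float64(-0.55)]
(np.float64(215.31682887422488), np.float64(209.75702454921526)) (np.float64(214.77513813883007), np.float64(209.747589780899)) slot (np.float64(212.56042299877058), np.float64(209.92030283987683)) (np.float64(213.18079405771908), np.float64(216.294245675068))
```

Request:
jog_arm(
  gripper=[0,0,0,0,0,0,0,0],
  offset=[
    [0.8,0,0.05],
    [1.6,0.03,0.05],
    [2.2,0.06,0.05],
    [2.7,0.08,0.05],
    [3.1,0.1,0.05],
    [3.4,0.1,0.05],
    [3.6,0.11,0.05],
    [3.6,0.11,0.05],
  ],
  twist=[0,0,0,0,0,0,0,0],
)

```text
clock: 5.25
tcp_pos: [0.6421, 0.0771, 0.2248]
orientation: [0.0, 0.693, 0.721, 0.0]
wrist_force: [0.4, -0.4, -3.0]
finger_gap: 0.009
grip_force: 78.8
```

Request:
jog_arm(
  gripper=[0,0,0,0,0,0,0,0],
  offset=[
    [0.1,0,0],
    [0.2,0,0],
    [0.3,0,0],
    [0.4,0.01,0],
    [0.5,0.01,0],
    [0.55,0.02,0],
    [0.55,0.02,0],
    [0.55,0.02,0],
  ],
  twist=[0,0,0,0,0,0,0,0],
)

```text
clock: 6.25
tcp_pos: [0.6475, 0.0773, 0.2248]
orientation: [0.0, 0.693, 0.721, 0.0]
wrist_force: [-0.7, 0.1, -2.4]
finger_gap: 0.0092
grip_force: 78.8
```

```bash
python3 - <<'E'
from h import *
c=cam('wrist'); P=pts(c); X,Y,Z=P[...,0],P[...,1],P[...,2]
q=P[(X>.63)&(X<.655)&(Z>.19)&(Z<.212)&(Y>.095)&(Y<.13)]; print('plate top',len(q),np.percentile(q,[2,50,98],axis=0).round(4).tolist())
q=P[(X>.645)&(X<.68)&(Z>.182)&(Z<.19)&(Y>.03)&(Y<.11)]; print('board top',len(q),np.percentile(q,[2,50,98],axis=0).round(4).tolist())
b=cv2.resize(c['image'][140:300,260:420],(500,500),interpolation=cv2.INTER_CUBIC); save('w3.png',b); print(np.round(env.get_state()['wrist_force'],1))
E
```

```text
plate top 589 [[0.6433, 0.0955, 0.1935], [0.6461, 0.1066, 0.2071], [0.6491, 0.1159, 0.2106]]
board top 1397 [[0.6529, 0.0679, 0.1825], [0.6588, 0.0905, 0.1849], [0.6647, 0.1093, 0.1863]]
[ 0.6  0.1 -2.7]
```

View pics/w3.png

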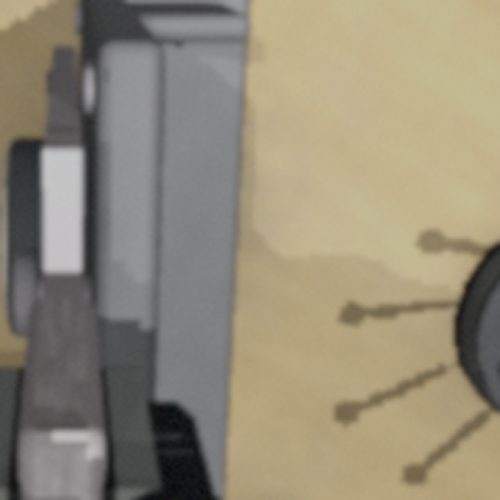

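The picture shows the plate parallel to the board with about a 3 mm gap behind it. Nothing is touching, so I'll lower it.

Request:
jog_arm(
  gripper=[0,0,0,0,0,0,0,0],
  offset=[
    [0,0,-0.3],
    [0,0,-0.7],
    [0,0,-1.1],
    [0,0,-1.5],
    [0,0,-1.9],
    [0,0,-2.2],
    [0,0,-2.4],
    [0,0,-2.4],
  ],
  twist=[0,0,0,0,0,0,0,0],
)

```text
clock: 7.3
tcp_pos: [0.6475, 0.0773, 0.2007]
orientation: [-0.0, 0.693, 0.721, -0.0]
wrist_force: [0.0, 0.2, -2.2]
finger_gap: 0.009
grip_force: 78.9
```

Request:
jog_arm(
  gripper=[0,0,0,0,0,0,0,0],
  offset=[
    [0,0,-0.1],
    [0,0,-0.2],
    [0,0,-0.3],
    [0,0,-0.35],
    [0,0,-0.4],
    [0,0,-0.45],
    [0,0,-0.45],
    [0,0,-0.45],
  ],
  twist=[0,0,0,0,0,0,0,0],
)

```text
clock: 8.3
tcp_pos: [0.6476, 0.0773, 0.1964]
orientation: [0.0, 0.693, 0.721, 0.0]
wrist_force: [-0.8, 0.1, -2.8]
finger_gap: 0.0089
grip_force: 78.9
```

Request:
jog_arm(
  gripper=[0,0,0,0,0,0,0,0],
  offset=[
    [0,0,-0.05],
    [0,0,-0.1],
    [0,0,-0.1],
    [0,0,-0.15],
    [0,0,-0.15],
    [0,0,-0.2],
    [0,0,-0.2],
    [0,0,-0.2],
  ],
  twist=[0,0,0,0,0,0,0,0],
)

```text
clock: 9.3
tcp_pos: [0.6477, 0.0773, 0.1955]
orientation: [0.001, 0.693, 0.721, 0.001]
wrist_force: [-3.0, 0.7, 6.6]
finger_gap: 0.009
grip_force: 80.4
```

The plate has bottomed on the shank: the vertical force went from -2.8 to +6.6 N. I'll ease off, release it and rise.

Request:
jog_arm(
  gripper=[0,0.2,0.4,0.4,0.4,0.4,0.4,0.4],
  offset=[
    [0,0,0.1],
    [0,0,0.1],
    [0,0,0.1],
    [0,0,0.1],
    [0,0,1],
    [0,0,2.5],
    [0,0,4.5],
    [0,0,6],
  ],
  twist=[0,0,0,0,0,0,0,0],
)

```text
clock: 10.3
tcp_pos: [0.6481, 0.0773, 0.2566]
orientation: [0.001, 0.693, 0.721, 0.001]
wrist_force: [-0.6, 0.4, -1.2]
finger_gap: 0.0338
grip_force: 0.0
```

```bash
python3 - <<'E'
from h import *
s=cam('scene'); P=pts(s); X,Y,Z=P[...,0],P[...,1],P[...,2]
q=P[190:260,190:235].reshape(-1,3); q=q[(q[:,0]>.63)&(q[:,0]<.648)&(q[:,2]>.05)&(q[:,2]<.235)]
print(len(q),np.percentile(q,[1,50,99],axis=0).round(4).tolist())
save('s4.png',cv2.resize(s['image'][165:285,180:340],(800,600),interpolation=cv2.INTER_CUBIC))
print(np.round(env.get_state()['tcp_pos'],4))
E
```

```text
1225 [[0.6315, 0.038, 0.0516], [0.6429, 0.0788, 0.1311], [0.6479, 0.1255, 0.2189]]
[0.6487 0.0773 0.2585]
```

View pics/s4.png

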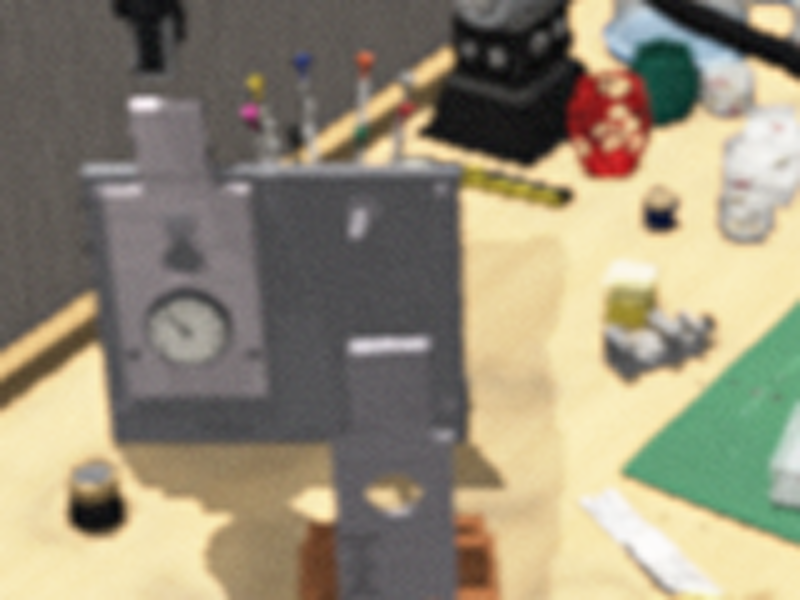

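The plate hangs upright on the stud at (180,225), with the dial at (187,327). The gauge is still in the rack at (395,480), so I'll go over its tab.

Request:
jog_arm(
  gripper=[0.4,0.4,0.4,0.4,0.4,0.4,0.4,0.4],
  offset=[
    [-2,-1.4,0.5],
    [-5.5,-4,0.5],
    [-9.5,-7,0.5],
    [-13.5,-10,0.5],
    [-16.5,-12,0],
    [-18.2,-13.2,0],
    [-18.7,-13.5,0],
    [-18.7,-13.5,0],
  ],
  twist=[0,1,2,3,3.8,3.8,3.8,3.8],
)

```text
clock: 11.35
tcp_pos: [0.4613, -0.0577, 0.2547]
orientation: [0.0, 0.669, 0.743, 0.0]
wrist_force: [0.6, -0.1, -0.7]
finger_gap: 0.034
grip_force: 0.0
```

```bash
python3 - <<'E'
from h import *
print(np.round(env.get_state()['tcp_pos'],4))
c=cam('wrist'); P=pts(c); X,Y,Z=P[...,0],P[...,1],P[...,2]
q=P[(X>.435)&(X<.485)&(Y>-.12)&(Y<.02)&(Z>.2005)&(Z<.207)]; print('tab top',len(q),np.percentile(q,[3,50,97],axis=0).round(4).tolist())
m=(X>.58)&(X<.665)&(Y<.0)&(Y>-.05)&(Z>.13)&(Z<.182)
q=P[m]; print(len(q)); f=.6562-.0375*q[:,1]-q[:,0]; h=q[(f>.006)&(f<.05)]; print('peg',len(h),np.percentile(h,[2,50,98],axis=0).round(4).tolist())
E
```

```text
[ 0.4613 -0.0577  0.2547]
tab top 999 [[0.456, -0.0775, 0.2012], [0.4616, -0.0578, 0.203], [0.4672, -0.0404, 0.2043]]
2691
peg 566 [[0.6136, -0.0293, 0.164], [0.6299, -0.0249, 0.1683], [0.6503, -0.0214, 0.1721]]
```

Request:
jog_arm(
  gripper=[0.4,0.4,0.4,0.4,0.4,0,0,0],
  offset=[
    [0,0,-2],
    [0,0,-4.5],
    [0,0,-6.8],
    [0,0,-8.4],
    [0,0,-8.9],
    [0,0,-8.9],
    [0,0,-8.9],
    [0,0,-8.9],
  ],
  twist=[0,0,0,0,0,0,0,0],
)

```text
clock: 12.4
tcp_pos: [0.461, -0.0578, 0.1658]
orientation: [0.0, 0.669, 0.743, 0.0]
wrist_force: [0.0, -0.3, -0.4]
finger_gap: 0.0095
grip_force: 77.9
```

The gauge is gripped. I'll lift it and carry it to just in front of the peg.

Request:
jog_arm(
  gripper=[0,0,0,0,0,0,0,0],
  offset=[
    [0,0,1.5],
    [0,0,3.5],
    [1,0.2,5.1],
    [4.5,1.2,5.1],
    [8.5,2.2,5.1],
    [11.5,3,5.1],
    [13,3.3,5.1],
    [13,3.3,5.1],
  ],
  twist=[0,0,0,-1.5,-3,-3.8,-3.8,-3.8],
)

```text
clock: 13.4
tcp_pos: [0.5911, -0.0246, 0.2166]
orientation: [0.0, 0.693, 0.721, -0.0]
wrist_force: [0.5, 0.3, -1.6]
finger_gap: 0.009
grip_force: 78.5
```

```bash
python3 - <<'E'
from h import *
c=cam('wrist'); P=pts(c); X,Y,Z=P[...,0],P[...,1],P[...,2]
print(np.round(env.get_state()['tcp_pos'],4))
q=P[(X>.575)&(X<.605)&(Z>.1)&(Z<.21)&(Y>-.02)&(Y<.03)]; print('gauge left',len(q),np.percentile(q,[2,50,98],axis=0).round(4).tolist())
f=.6562-.0375*Y-X; h=P[(f>.02)&(f<.05)&(Z>.15)&(Z<.18)&(Y>-.045)&(Y<0)]; print('peg',len(h),np.percentile(h,[2,50,98],axis=0).round(4).tolist())
E
```

```text
[ 0.5903 -0.0247  0.2166]
gauge left 659 [[0.587, -0.0069, 0.1067], [0.59, 0.0031, 0.1971], [0.5928, 0.0037, 0.2083]]
peg 501 [[0.6139, -0.0291, 0.1651], [0.6252, -0.0244, 0.1696], [0.6365, -0.0216, 0.1725]]
```

Request:
jog_arm(
  gripper=[0,0,0,0,0,0,0,0],
  offset=[
    [0.8,0.1,0],
    [1.6,0.1,0],
    [2.4,0.1,0],
    [3.2,0.1,0],
    [4,0.15,0],
    [4.7,0.2,0],
    [5.1,0.2,0],
    [5.1,0.2,0],
  ],
  twist=[0,0,0,0,0,0,0,0],
)

```text
clock: 14.45
tcp_pos: [0.6417, -0.0227, 0.2161]
orientation: [-0.0, 0.693, 0.721, -0.0]
wrist_force: [-0.3, -0.8, -2.2]
finger_gap: 0.0089
grip_force: 78.5
```

Request:
jog_arm(
  gripper=[0,0,0,0,0,0,0,0],
  offset=[
    [0,0,-0.2],
    [0,0,-0.5],
    [0,0,-0.8],
    [0,0,-1],
    [0,0,-1.1],
    [0,0,-1.15],
    [0,0,-1.2],
    [0,0,-1.2],
  ],
  twist=[0,0,0,0,0,0,0,0],
)

```text
clock: 15.45
tcp_pos: [0.6417, -0.0227, 0.205]
orientation: [0.0, 0.693, 0.721, 0.0]
wrist_force: [-1.0, 0.5, 2.7]
finger_gap: 0.009
grip_force: 79.3
```

The gauge is resting on the peg, since the vertical force has turned positive. I'll release it and rise straight up.

Request:
jog_arm(
  gripper=[0,0.1,0.2,0.3,0.35,0.35,0.35,0.35],
  offset=[
    [0,0,0.05],
    [0,0,0.05],
    [0,0,0.05],
    [0,0,0.05],
    [0,0,0.5],
    [0,0,2],
    [0,0,4],
    [0,0,6],
  ],
  twist=[0,0,0,0,0,0,0,0],
)

```text
clock: 16.45
tcp_pos: [0.6417, -0.0228, 0.2662]
orientation: [0.001, 0.693, 0.721, 0.0]
wrist_force: [-0.0, 0.1, 1.1]
finger_gap: 0.0299
grip_force: 0.0
```

Request:
jog_arm(
  gripper=[0.35,0.35,0.35,0.35,0.35,0.35,0.35,0.35],
  offset=[
    [0,0,1],
    [0,0,2],
    [0,0,3],
    [0,0,3],
    [0,0,3],
    [0,0,3],
    [0,0,3],
    [0,0,3],
  ],
  twist=[0,0,0,0,0,0,0,0],
)

```text
clock: 17.45
tcp_pos: [0.6415, -0.0227, 0.2941]
orientation: [-0.0, 0.693, 0.721, -0.0]
wrist_force: [-0.1, -0.3, 0.7]
finger_gap: 0.0299
grip_force: 0.0
```

```bash
python3 - <<'E'
from h import *
s=cam('scene'); P=pts(s)
save('s5.png',cv2.resize(s['image'][165:285,180:340],(800,600),interpolation=cv2.INTER_CUBIC))
for nm,y0,y1 in(('plate',.03,.125),('gauge',-.06,.015)):
    q=P[180:260,190:285].reshape(-1,3); q=q[(q[:,0]>.61)&(q[:,0]<.649)&(q[:,1]>y0)&(q[:,1]<y1)&(q[:,2]>.045)&(q[:,2]<.25)]
    print(nm,len(q),np.percentile(q,[2,50,98],axis=0).round(4).tolist(),'dx/dz',np.polyfit(q[:,2],q[:,0],1).round(3))
E
```

```text
plate 1371 [[0.6314, 0.0387, 0.0492], [0.6429, 0.0776, 0.1323], [0.6486, 0.1177, 0.231]] dx/dz [-0.003  0.643]
gauge 1116 [[0.616, -0.0566, 0.0579], [0.6324, -0.0235, 0.1421], [0.6477, 0.004, 0.2341]] dx/dz [0.17  0.608]
```

View pics/s5.png

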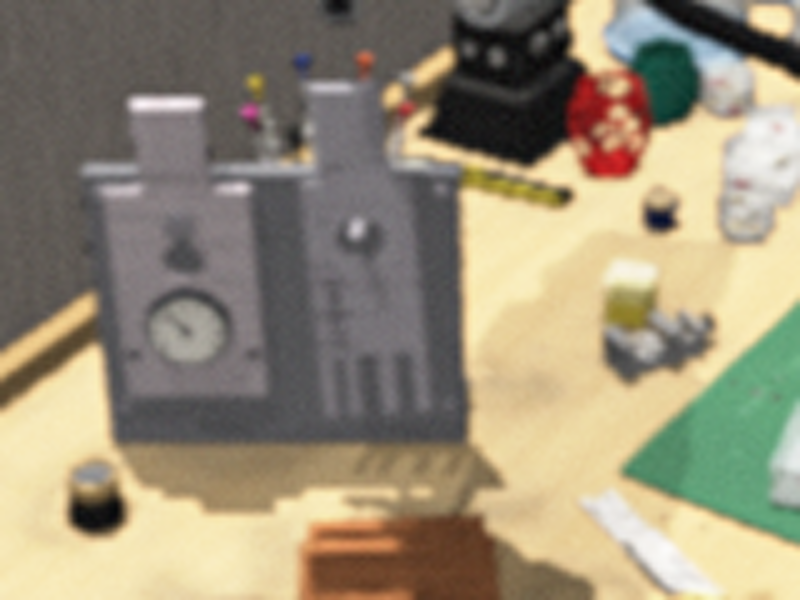

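Both are hanging: the plate with its dial at (187,327), and the gauge with the peg through its eye at (358,235). The gauge leans about 0.17 rad, against a limit of 0.3. I'll wait a moment and check that it is still.

Request:
jog_arm(
  gripper=[0.35,0.35,0.35,0.35,0.35,0.35,0.35,0.35],
  offset=[
    [0,0,1],
    [0,0,1],
    [0,0,1],
    [0,0,1],
    [0,0,1],
    [0,0,1],
    [0,0,1],
    [0,0,1],
  ],
  twist=[0,0,0,0,0,0,0,0],
)

```text
clock: 18.5
tcp_pos: [0.6415, -0.0227, 0.3043]
orientation: [0.0, 0.693, 0.721, 0.0]
wrist_force: [-0.1, -0.2, -0.3]
finger_gap: 0.0298
grip_force: 0.0
```

```bash
cat > chk.py <<'E'
from h import *
for _ in range(3):
    P=pts(cam('scene')); q=P[180:260,190:285].reshape(-1,3); q=q[(q[:,0]>.60)&(q[:,0]<.652)&(q[:,1]>-.053)&(q[:,1]<.004)&(q[:,2]>.045)&(q[:,2]<.25)]
    for _ in range(4):
        A=np.c_[q[:,1:],np.ones(len(q))]; co=np.linalg.lstsq(A,q[:,0],rcond=None)[0]; r=q[:,0]-A@co; q=q[abs(r)<.006]
    print(len(q),co.round(4),'x at eye z',(A.mean(0)*0+[-.0245,.154,1])@co)
E
python3 chk.py
```

```text
1019 [-0.043   0.1781  0.6057] x at eye z 0.6342129863370981
1022 [-0.0541  0.1781  0.6052] x at eye z 0.6339788004763284
991 [-0.042   0.1741  0.6064] x at eye z 0.6342783003796097
```

It is still, leaning 0.18 rad, and the eye is about 20 mm out along the peg. I'll hand it in.

```bash
python3 -c "
from workcell import env
print(env.hand_in())"
```

```text
the job is handed in; nothing more can be done
None
```

I handed the job in at about 19 s with no verdict returned: the instrument plate is locked behind the stud head, and the case gauge hangs still on the peg, leaning about 0.18 rad (limit 0.3), both released and no bystander touched.

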